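# Push the row of rail modules home against the end stop

## Task

Push the row of five touching modules along the mounting rail, as one train, until it stands closed up with no visible gaps against the tall black end stop. Push with the fingertips against the outer face of the module farthest from the stop only; do not pinch, lift or tip any module or let the row come apart, and leave the things lying around alone. Finish with the hand clear of the work.

Things in the scene. Friction and masses are not known exactly. Their poses are not given: they have to be found in the camera images.
- panel: grey mounting plate 120 x 380 x 5 mm (x, y, z), fixed to the desk, carrying a steel top-hat rail 35 mm wide and 340 mm long along the plate's y axis; origin at the centre of the plate's underside (desk level); the rail's top is 20 mm above the origin. A tall paper sorter stands on the desk behind it at the right: keep the hand clear
- end_stop: tall black end stop fixed across one end of the rail (which end varies), 12 mm thick along the rail, 50 mm across it, top 56 mm above the desk; origin at desk level under its centre, 156 mm from the plate's origin; its stopping face is 6 mm from its centre, towards the middle of the rail
- end_cap: flat orange cap on the other, open end of the rail; it stands only 1 mm above the rail and stops nothing; origin at desk level under its centre, 156 mm from the plate's origin. Between the two ends the five modules stand in a touching row (gaps under 1 mm), blue, green, white, yellow, red from the plate's -y to its +y
- module_1: light grey rail module with a blue plate on top, loose astride the rail, weighing 70 to 140 g, with feet reaching 9 mm down either side of the rail (about 1 mm play): 18 mm thick along the rail (its y), 88 mm across it (its x) up to 28 mm above the rail and 45 mm across from there to its top, 46 mm above the rail; origin in the middle of its thickness and width, at the height of the rail's top
- module_2: light grey rail module with a green plate on top, loose astride the rail, weighing 70 to 140 g, with feet reaching 9 mm down either side of the rail (about 1 mm play): 18 mm thick along the rail (its y), 88 mm across it (its x) up to 28 mm above the rail and 45 mm across from there to its top, 46 mm above the rail; origin in the middle of its thickness and width, at the height of the rail's top
- module_3: light grey rail module with a white plate on top, loose astride the rail, weighing 70 to 140 g, with feet reaching 9 mm down either side of the rail (about 1 mm play): 18 mm thick along the rail (its y), 88 mm across it (its x) up to 28 mm above the rail and 45 mm across from there to its top, 46 mm above the rail; origin in the middle of its thickness and width, at the height of the rail's top
- module_4: light grey rail module with a yellow plate on top, loose astride the rail, weighing 70 to 140 g, with feet reaching 9 mm down either side of the rail (about 1 mm play): 18 mm thick along the rail (its y), 88 mm across it (its x) up to 28 mm above the rail and 45 mm across from there to its top, 46 mm above the rail; origin in the middle of its thickness and width, at the height of the rail's top
- module_5: light grey rail module with a red plate on top, loose astride the rail, weighing 70 to 140 g, with feet reaching 9 mm down either side of the rail (about 1 mm play): 18 mm thick along the rail (its y), 88 mm across it (its x) up to 28 mm above the rail and 45 mm across from there to its top, 46 mm above the rail; origin in the middle of its thickness and width, at the height of the rail's top
- contactor: grey and black contactor 75 x 45 x 70 mm (x, y, z), a bystander lying loose beside the plate; origin at the centre of its underside
- nut_driver: nut driver with dark handle, 157 mm long (its y), 23 mm high, a bystander lying loose beside the plate; origin at the centre of its underside
- terminal_strip: cream terminal strip 22 x 70 x 18 mm, a bystander lying loose beside the plate; origin at the centre of its underside
- fuse: small cartridge fuse 10 x 38 x 10 mm, a bystander lying loose beside the plate; origin at the centre of its underside
Not all that is in view belongs to the job. Leave any brown look-alike of the module_1 alone. Leave any turquoise look-alike of the module_4 alone.

How it is judged:
By the outcome, as a careful person would: the job done as asked, in the order asked, and still so for the second after the job is handed in, with the robot touching nothing.
It also fails if it takes over 40 s, if anything falls off the work surface, if the arm or the gripper's body presses on something with over 40 N, if the wrist force passes 120 N, or if a joint passes its speed limit or range.

## Robot

A 7-joint arm with a two-finger parallel gripper is mounted at the origin on a cart in front of the work surface, level with it; the furniture and walls round the work are solid. World frame = base frame: x ahead of the robot, y to its left, z up, the work surface at z = 0. Lengths are in m, angles in rad, forces in N, time in s.
With the tool pointing down it reaches from about 0.425 to 0.875 m from the base axis. Payload 4.7 kg.
Tool frame: the origin (TCP) lies midway between the tips of the shut fingers; the grasp point (between the pads) lies 19 mm behind it; y points along the fingers, z is the direction in which the jaws open and shut, and the axes are right-handed (so a half turn about y gives the same grasp; the last joint's range is limited). The gripper opens to 87 mm and grips with 3 to 60 N. Pads are 19 mm wide; open, the fingers measure 117 mm over their backs; the gripper's body (75 mm by 190 mm) begins 51 mm behind the grasp point.
Start: joints at [-1.291, 0.321, -0.07, 1.45, 0.023, 1.371, -0.057], TCP at [0.171, 0.627, 0.223] pointing down, gripper open.
Joint ranges: [-2.86, 2.86], [-0.3, 2.09], [-1.38, 1.24], [0.06, 2.45], [-1.56, 4.7], [0.09, 2.05], [-2.69, 2.69]. Speed limits (rad/s): [2.57, 2.57, 3.14, 3.14, 3.14, 3.14, 3.14].

## Interface

Orientations are given as a rotation vector (axis times angle).
In Python, from bench import ctrl gives the robot as it stands.
- The arm moves only by the tool play_rows, never from a script. Its arguments are lists of equal length, an entry for each row: "translation": the shift along the tool's x, y, z in mm, a list of three; "turn": the turn, a rotation vector about the tool's x, y, z in rad, a list of three; "fingers": the opening, from -1 (shut) to 1 (fully open), so that 0 is half open. In form: {"translation": [[dx, dy, dz], ...], "turn": [[wx, wy, wz], ...], "fingers": [fingers, ...]}. A call has exactly 10 rows; each row shifts and turns the commanded pose from where the row before left it, along the tool's axes as they then stand; what a row does not reach is not made up. A row lasts 1/12 s, in which the tool goes at most 41.7 mm and 7.16 degrees, less where a joint would pass 70% of its speed; a pose out of reach is approached as far as the arm can. A call with a gripper value outside its range is refused whole. The fingers move at their own pace and stop on an object; "grip_force" is the grip in N (left out, the last holds). Time passes only in rows, so rows that do not move let the fingers close, or fill a call up. It gives the time, the measured TCP pose, the force and the opening at its end, in the units of the state.
- ctrl.get_state(): the state, without advancing time (a new reading comes with each control period).
- ctrl.get_image(name): name is "side" or "top" or "wrist"; returns the picture (400x640x3 uint8, blue, green, red); there is no depth.
- ctrl.camera_info(name): a dict with "camera_matrix" (3x3 intrinsics, pixels), "R" (3x3) and "t" (3): a world point X has camera coordinates R X + t. Camera axes: x right, y down, z forward; pixel columns grow to the right and rows downward; lengths in m; the calibration is good to about 2 mm. A picture is of the moment at which its call begins: read the wrist's pose just before it. camera_info takes no time and is no camera call; for the wrist camera it gives the pose at the moment of the call.
- ctrl.close_job(): hands the job in, once; it reports no verdict.
The state is a dict: "time": time; "joint_positions": joint angles; "qd": joint speeds; "joint_torque": joint torques, N m; "position": TCP position; "tool_rot": TCP orientation; "ft_force": force on the tool from outside, world axes, zero at the start; "torque": the same for the moment, N m; "grip_width": opening from 0.0 (shut) to 1.0 (fully open).
Only numpy, scipy, OpenCV 4.12 (cv2) and the standard library are available. Lean on these libraries where they do the work, as an engineer would, in place of code of your own. Each camera call takes 0.05 s, during which the arm holds its last target.

## Working session

There is one attempt and no reset: what is moved stays moved. The work goes in short steps, Python scripts to look and compute and a tool call to move; the robot and the scene stay as the last step left them, time stands still between calls to the robot, and variables do not carry over. Pictures are saved under pics/ and viewed, and the job is handed in when it is done.

Besides the shell and the picture viewer there is one more tool, called after ">>>" as name(argument=value, ...) on one line, values as JSON. play_rows: Moves the arm, as the interface text tells. Its arguments: {"type":"object","properties":{"translation":{"type":"array"},"turn":{"type":"array"},"fingers":{"type":"array"},"grip_force":{"type":"number"}},"required":["translation","turn","fingers"]}

```bash
mkdir -p pics; ls
python3 - <<'E'
from bench import ctrl
import cv2
s=ctrl.get_state(); print(s)
for n in("side","top","wrist"):
    c=ctrl.camera_info(n); print(n,c)
    cv2.imwrite(f"pics/{n}0.png",ctrl.get_image(n))
E
```

```text
pics
{'time': 0.0, 'joint_positions': array([-1.29090626,  0.32183667, -0.07010322,  1.45172826,  0.02260433,
        1.3707908 , -0.05687901]), 'qd': array([-0.00079684, -0.00062392, -0.00207138,  0.00149392,  0.00029337,
       -0.0006396 ,  0.00072794]), 'joint_torque': array([-5.01539198e-04, -4.91292965e+01, -4.03942857e-01, -3.12515938e+01,
       -6.38347096e-02,  4.40697314e-02,  1.77578886e-04]), 'position': array([0.17062401, 0.62660678, 0.22142606]), 'tool_rot': array([-1.56268458,  0.20876898, -0.208512  ]), 'ft_force': array([ 0.91557835, -0.15040351,  1.03071525]), 'torque': array([ 0.02861611, -0.00234495,  0.01171659]), 'grip_width': 0.9987414347119892}
side {'camera_matrix': array([[482.19511907,   0.        , 321.66938661],
       [  0.        , 482.19511907, 200.21693574],
       [  0.        ,   0.        ,   1.        ]]), 'R': array([[-0.99652643, -0.08326059, -0.00165527],
       [-0.04512624,  0.55659736, -0.82955591],
       [ 0.06999063, -0.82659969, -0.55842122]]), 't': array([0.52681324, 0.04877364, 1.26267419])}
top {'camera_matrix': array([[442.69456595,   0.        , 314.94221559],
       [  0.        , 442.69456595, 189.47943753],
       [  0.        ,   0.        ,   1.        ]]), 'R': array([[-0.01182207, -0.99986239, -0.01163761],
       [-0.99563032,  0.01284859, -0.09249418],
       [ 0.09263098,  0.01049328, -0.99564521]]), 't': array([0.05966344, 0.520143  , 0.9940103 ])}
wrist {'camera_matrix': array([[285.53344927,   0.        , 319.31565056],
       [  0.        , 285.53344927, 204.96246095],
       [  0.        ,   0.        ,   1.        ]]), 'R': array([[ 0.26293845,  0.9648079 , -0.00301389],
       [ 0.93093896, -0.25288523,  0.26344207],
       [ 0.25340882, -0.0720748 , -0.96467051]]), 't': array([-0.64879666, -0.03157762,  0.39042595])}
```

View pics/side0.png

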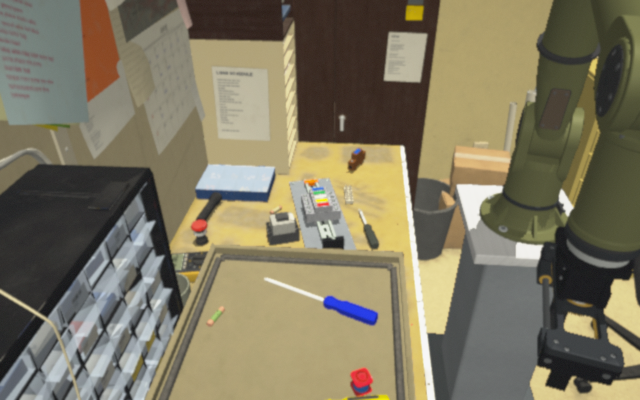

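View pics/top0.png

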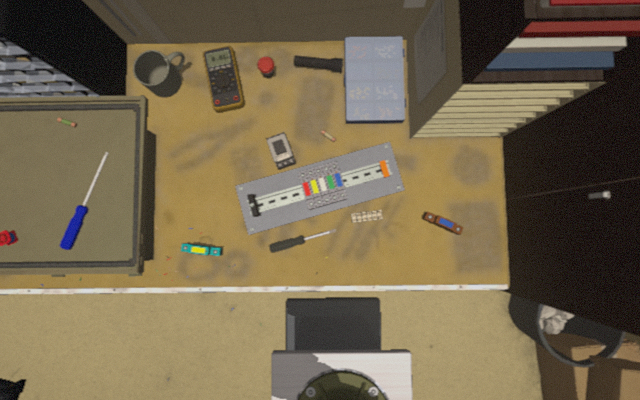

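View pics/wrist0.png

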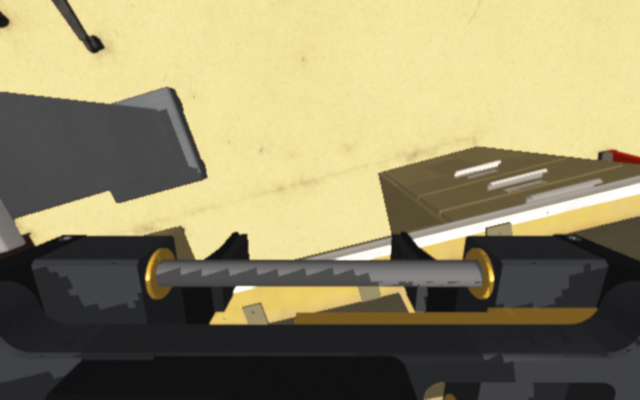

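The side view shows the plate with the stop on the near side, at world +y. In the top view the stop is at about (254,205), the orange cap at (386,168), and red to blue run from 308 to 337. Blue is therefore the outer module, and the push goes towards +y.

```bash
cat > h.py <<'E'
import numpy as np, cv2
from bench import ctrl
def ray(name,uv,z,info=None):
    c=info or ctrl.camera_info(name); K,R,t=c["camera_matrix"],c["R"],c["t"]
    d=R.T@np.linalg.inv(K)@np.array([uv[0],uv[1],1.]); o=-R.T@t
    return o+d*(z-o[2])/d[2]
def proj(name,X,info=None):
    c=info or ctrl.camera_info(name); p=c["camera_matrix"]@(c["R"]@np.asarray(X,float)+c["t"]); return p[:2]/p[2]
def mask(img,h0,h1,s=110,v=80):
    hsv=cv2.cvtColor(img,cv2.COLOR_BGR2HSV); return cv2.inRange(hsv,(h0,s,v),(h1,255,255))
COL=dict(blue=(105,125),green=(45,80),yellow=(22,34),red=(0,6),orange=(8,18))
E
python3 - <<'E'
from h import *
im=cv2.imread("pics/top0.png"); sd=cv2.imread("pics/side0.png")
cv2.imwrite("pics/top0z.png",cv2.resize(im[135:245,225:415],None,fx=4.2,fy=4.2,interpolation=cv2.INTER_NEAREST))
cv2.imwrite("pics/side0z.png",cv2.resize(sd[160:260,260:390],None,fx=5.5,fy=5.5,interpolation=cv2.INTER_NEAREST))
for n,(a,b) in COL.items():
    m=np.zeros(im.shape[:2],np.uint8); m[135:245,225:415]=mask(im,a,b,130)[135:245,225:415]
    k,l,st,c=cv2.connectedComponentsWithStats(m)
    if k<2: continue
    i=1+st[1:,4].argmax(); z=.021 if n=="orange" else .066
    print(n,st[i],c[i].round(1),ray("top",c[i],z).round(4))
E
```

```text
blue [335 174   7  12  46] [338.1 179.4] [0.5387 0.0014 0.066 ]
green [328 176   6  12  35] [330.2 181.8] [0.5335 0.0189 0.066 ]
yellow [311 180   8  13  66] [314.2 186.1] [0.5246 0.0543 0.066 ]
red [303 182   8  14  67] [306.3 188.6] [0.5193 0.0719 0.066 ]
orange [380 160   9  17  95] [383.8 168.3] [ 0.5684 -0.1068  0.021 ]
```

View pics/top0z.png

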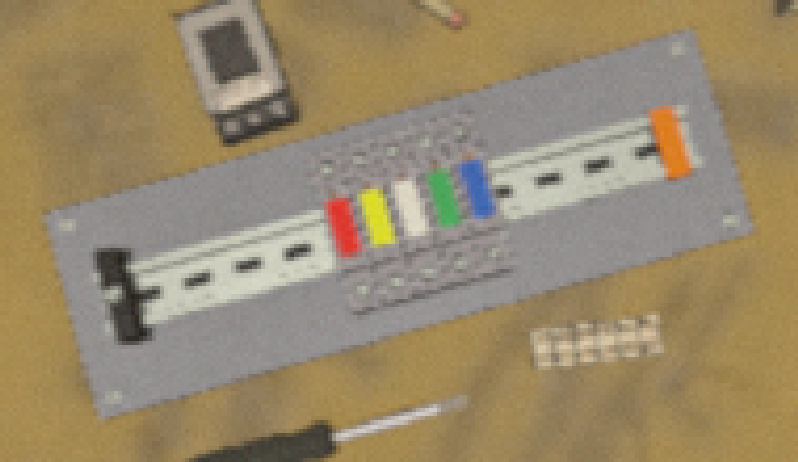

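View pics/side0z.png

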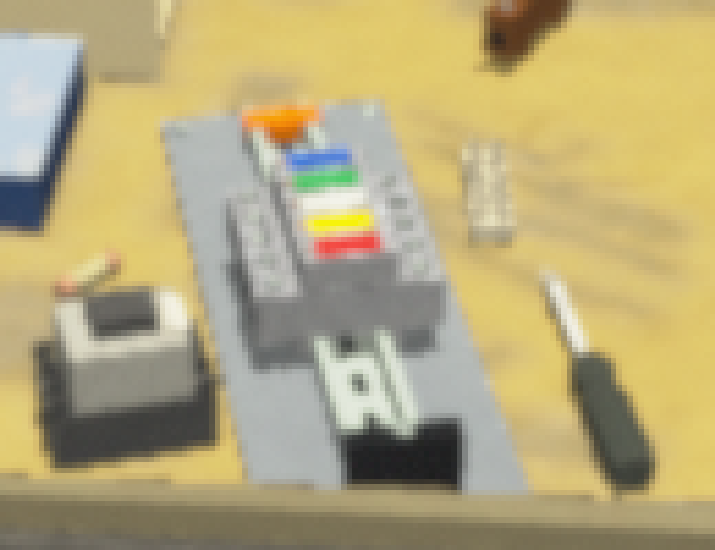

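Run:
```python
from h import *
from scipy.spatial.transform import Rotation as Ro
s=ctrl.get_state(); R=Ro.from_rotvec(s["tool_rot"]).as_matrix(); print(R.round(3))
b=np.array([.5387,.0014]);r=np.array([.5193,.0719]);o=np.array([.5684,-.1068])
u=(r-b)/np.linalg.norm(r-b); u2=(r-o)/np.linalg.norm(r-o); print(u,u2)
O=o+.156*u2
for n,p in(("b",b),("r",r)): print(n,(p-O)@u2)
print("O",O,"stop pred",O+.156*u2, "seen",ray("top",(123/4.2+225,297/4.2+135),.056))
cs=[(45,213),(690,30),(752,232),(100,417)]
P=np.array([ray("top",(x/4.2+225,y/4.2+135),.005) for x,y in cs]); print(P.round(4),P.mean(0), np.linalg.norm(np.diff(P,axis=0),axis=1))
for uv in((411,137),(505,137),(440,0)): print("sorter z0",ray("top",uv,0).round(3))
# side check
im=cv2.imread("pics/side0.png")
for n in("blue","red"):
    a,bb=COL[n]; m=np.zeros(im.shape[:2],np.uint8); m[175:215,300:335]=mask(im,a,bb,130)[175:215,300:335]
    k,l,st,c=cv2.connectedComponentsWithStats(m); i=1+st[1:,4].argmax(); print("side",n,st[i],ray("side",c[i],.066).round(4))
```

```text
[[ 0.965 -0.     0.263]
 [-0.263 -0.001  0.965]
 [ 0.    -1.    -0.001]]
[-0.26531541  0.96416167] [-0.26494327  0.964264  ]
b -0.0437978199696074
r 0.029322691540998317
O [0.52706885 0.04362518] stop pred [0.4857377  0.19405037] seen [0.48337181 0.18828523 0.056     ]
[[ 0.5339  0.2396  0.005 ]
 [ 0.6327 -0.1236  0.005 ]
 [ 0.5182 -0.1549  0.005 ]
 [ 0.4199  0.2086  0.005 ]] [0.52620033 0.04240761 0.005     ] [0.37643696 0.11877082 0.37654632]
sorter z0 [ 0.645 -0.176  0.   ]
sorter z0 [ 0.642 -0.398  0.   ]
sorter z0 [ 0.984 -0.258  0.   ]
side blue [313 188  10   2  15] [ 0.5409 -0.0011  0.066 ]
side red [318 203  11   3  24] [0.5199 0.0693 0.066 ]
```

>>> play_rows(translation=[[33, 0, -14.6], [33, 0, -14.6], [33, 0, -14.6], [33, 0, -14.6], [33, 0, -14.6], [33, 0, -14.6], [33, 0, -14.6], [33, 0, -14.6], [33, 0, -14.6], [33, 0, -14.6]], turn=[[0, 0, 0], [0, 0, 0], [0, 0, 0], [0, 0, 0], [0, 0, 0], [0, 0, 0], [0, 0, 0], [0, 0, 0], [0, 0, 0], [0, 0, 0]], fingers=[0.15, 0.15, 0.15, 0.15, 0.15, 0.15, 0.15, 0.15, 0.15, 0.15])

```text
time: 0.98
position: [0.4519, 0.3982, 0.2224]
tool_rot: [-1.561, 0.209, -0.208]
ft_force: [0.5, -0.3, 0.2]
grip_width: 0.578
```

>>> play_rows(translation=[[0, 3, 0], [0, 3, 0], [0, 3, 0], [0, 3, 0], [0, 3, 0], [0, 3, 0], [0, 3, 0], [0, 3, 0], [0, 3, 0], [0, 3, 0]], turn=[[0, 0.1036, 0], [0, 0.1036, 0], [0, 0.1036, 0], [0, 0.1036, 0], [0, 0.1036, 0], [0, 0.1036, 0], [0, 0.1036, 0], [0, 0.1036, 0], [0, 0.1036, 0], [0, 0.1036, 0]], fingers=[0.15, 0.15, 0.15, 0.15, 0.15, 0.15, 0.15, 0.15, 0.15, 0.15])

```text
time: 1.82
position: [0.4506, 0.3995, 0.192]
tool_rot: [-1.323, 1.013, -1.013]
ft_force: [-0.2, -0.2, 0.6]
grip_width: 0.573
```

```bash
cat > st.py <<'E'
from h import *
from scipy.spatial.transform import Rotation as Ro
s=ctrl.get_state(); R=Ro.from_rotvec(s["tool_rot"]).as_matrix(); O=np.array([.5271,.0436]);u=np.array([-.2649,.9643]);v=np.array([.9643,.2649])
d=s["position"][:2]-O
print("t",round(s["time"],2),"pos",s["position"].round(4),"s",round(d@u*1e3,1),"lat",round(d@v*1e3,1),"F",s["ft_force"].round(1),"Fu",round(s["ft_force"][:2]@u,1),"w",round(s["grip_width"],3)); print(R.round(3), s["joint_positions"].round(2))
E
python3 st.py
```

```text
t 1.82 pos [0.4506 0.3995 0.192 ] s 363.4 lat 20.5 F [-0.2 -0.2  0.6] Fu -0.2 w 0.573
[[ 0.261 -0.     0.965]
 [-0.965 -0.     0.261]
 [ 0.    -1.    -0.001]] [-0.97  0.24  0.24  1.63 -0.06  1.29 -0.46]
```

>>> play_rows(translation=[[40, 0, -2], [40, 0, -2], [40, 0, -2], [40, 0, -2], [40, 0, -2], [40, 0, -2], [40, 0, -2], [40, 0, -2], [40, 0, -2], [40, 0, -2]], turn=[[0, 0, 0], [0, 0, 0], [0, 0, 0], [0, 0, 0], [0, 0, 0], [0, 0, 0], [0, 0, 0], [0, 0, 0], [0, 0, 0], [0, 0, 0]], fingers=[0.15, 0.15, 0.15, 0.15, 0.15, 0.15, 0.15, 0.15, 0.15, 0.15])

```text
time: 2.65
position: [0.5378, 0.0068, 0.1926]
tool_rot: [-1.324, 1.009, -1.008]
ft_force: [-0.0, -0.2, 0.4]
grip_width: 0.576
```

>>> play_rows(translation=[[18, 0, 0], [18, 0, 0], [18, 0, 0], [0, 11, 0], [0, 11, 0], [0, 11, 0], [0, 11, 0], [0, 11, 0], [0, 11, 0], [0, 11, 0]], turn=[[0, 0, 0], [0, 0, 0], [0, 0, 0], [0, 0, 0], [0, 0, 0], [0, 0, 0], [0, 0, 0], [0, 0, 0], [0, 0, 0], [0, 0, 0]], fingers=[0.15, 0.15, 0.15, 0.15, 0.15, 0.15, 0.15, 0.15, 0.15, 0.15])

```text
time: 3.48
position: [0.5519, -0.0426, 0.1141]
tool_rot: [-1.325, 1.008, -1.007]
ft_force: [-0.2, 0.0, 0.3]
grip_width: 0.577
```

```bash
python3 st.py
python3 - <<'E'
from h import *
im=ctrl.get_image("top");cv2.imwrite("pics/top1.png",cv2.resize(im[105:255,205:435],None,fx=3.4,fy=3.4,interpolation=cv2.INTER_CUBIC))
cv2.imwrite("pics/wrist1.png",ctrl.get_image("wrist"))
im=ctrl.get_image("side");cv2.imwrite("pics/side1.png",cv2.resize(im[110:260,240:440],None,fx=3.8,fy=3.8,interpolation=cv2.INTER_CUBIC))
E
```

```text
t 3.48 pos [ 0.5519 -0.0426  0.1141] s -89.7 lat 1.1 F [-0.2  0.   0.3] Fu 0.1 w 0.577
[[ 0.267 -0.001  0.964]
 [-0.964  0.     0.267]
 [-0.    -1.    -0.001]] [-0.48  0.22  0.57  1.84 -0.13  1.12  0.41]
```

View pics/top1.png

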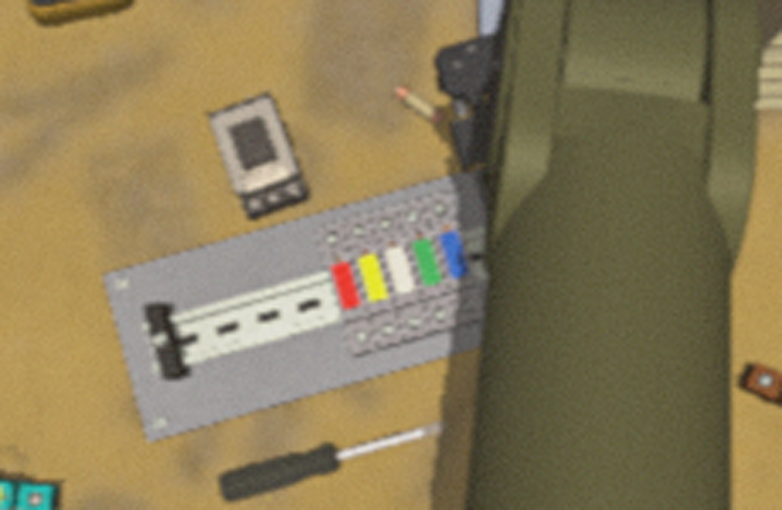

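View pics/wrist1.png

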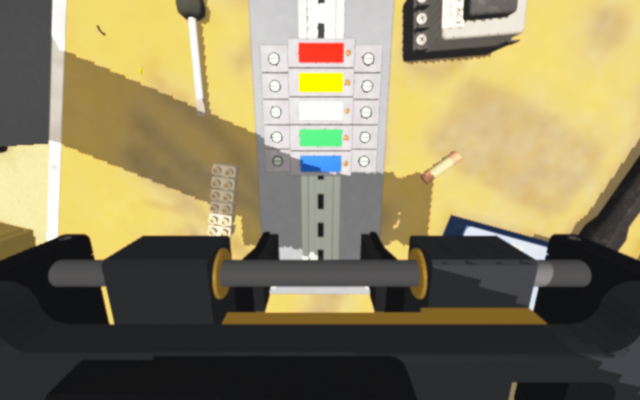

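View pics/side1.png

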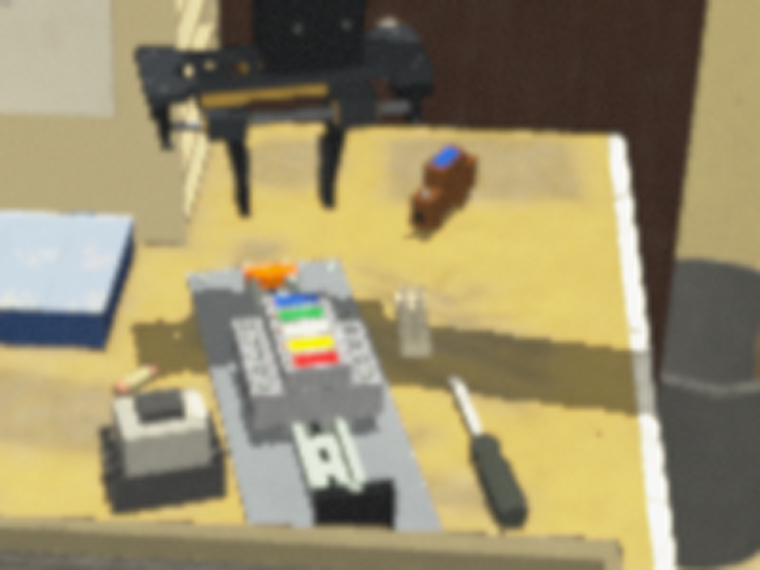

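The wrist view shows the fingers symmetric about the rail (columns 265–375, centre 320). The row is straight ahead, with blue nearest at (321,163). I'll check the wrist camera's clearance and the start of blue from this view.

Run:
```python
from h import *
c=ctrl.camera_info("wrist"); print("cam",(-c["R"].T@c["t"]).round(3))
O=np.array([.5271,.0436]);u=np.array([-.2649,.9643]);v=np.array([.9643,.2649])
im=cv2.imread("pics/wrist1.png")
for n in("blue","green","yellow","red"):
    a,b=COL[n]; m=np.zeros(im.shape[:2],np.uint8); m[20:200,285:360]=mask(im,a,b,130)[20:200,285:360]
    k,l,st,cc=cv2.connectedComponentsWithStats(m); i=1+st[1:,4].argmax(); p=ray("wrist",cc[i],.066)[:2]; print(n,cc[i].round(1),"s",((p-O)@u).round(4),"lat",((p-O)@v).round(4))
p=ray("wrist",(319,177),.066)[:2]; print("blue outer edge s",((p-O)@u).round(4))
```

```text
cam [0.532 0.026 0.276]
blue [320.5 163.1] s -0.0436 lat 0.0008
green [320.7 137.3] s -0.0252 lat 0.0009
yellow [320.5  82. ] s 0.0115 lat 0.0007
red [320.6  52.1] s 0.0299 lat 0.0007
blue outer edge s -0.0539
```

>>> play_rows(translation=[[0, 11, 0], [0, 11, 0], [0, 11, 0], [0, 11, 0], [0, 11, 0], [0, 11, 0], [0, 11, 0], [0, 9, 0], [0, 0, 0], [0, 0, 0]], turn=[[0, 0, 0], [0, 0, 0], [0, 0, 0], [0, 0, 0], [0, 0, 0], [0, 0, 0], [0, 0, 0], [0, 0, 0.05], [0, 0, 0], [0, 0, 0]], fingers=[0.15, 0.15, 0.15, 0.15, 0.15, 0.15, 0.15, 0.15, 0.15, 0.15])

```text
time: 4.47
position: [0.5518, -0.0446, 0.0287]
tool_rot: [-1.294, 1.039, -0.973]
ft_force: [-0.4, 0.3, 0.5]
grip_width: 0.58
```

```bash
python3 st.py
python3 - <<'E'
from h import *
cv2.imwrite("pics/wrist2.png",ctrl.get_image("wrist"))
E
```

```text
t 4.47 pos [ 0.5518 -0.0446  0.0287] s -91.6 lat 0.5 F [-0.4  0.3  0.5] Fu 0.4 w 0.58
[[ 0.263 -0.014  0.965]
 [-0.963  0.047  0.264]
 [-0.049 -0.999 -0.002]] [-0.4   0.34  0.54  1.9  -0.26  0.98  0.53]
```

View pics/wrist2.png

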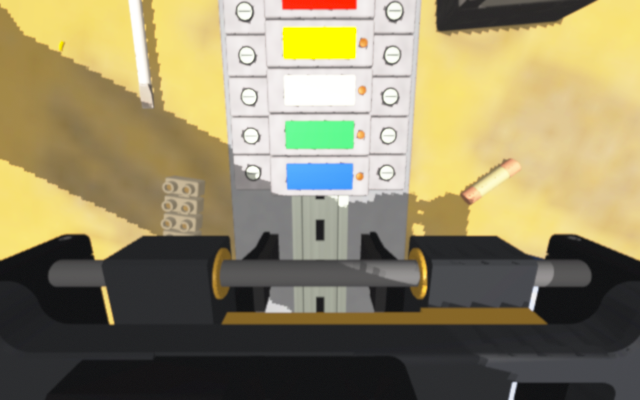

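>>> play_rows(translation=[[-5, 0.25, 0], [-5, 0.25, 0], [-4, 0.2, 0], [-3, 0.15, 0], [-2, 0.1, 0], [-1, 0.05, 0], [-1, 0.05, 0], [-1, 0.05, 0], [-1, 0.05, 0], [-1, 0.05, 0]], turn=[[0, 0, 0], [0, 0, 0], [0, 0, 0], [0, 0, 0], [0, 0, 0], [0, 0, 0], [0, 0, 0], [0, 0, 0], [0, 0, 0], [0, 0, 0]], fingers=[0.15, 0.15, 0.15, 0.15, 0.15, 0.15, 0.15, 0.15, 0.15, 0.15])

```text
time: 5.35
position: [0.5459, -0.0203, 0.0296]
tool_rot: [-1.293, 1.037, -0.971]
ft_force: [0.3, -0.7, -0.3]
grip_width: 0.571
```

>>> play_rows(translation=[[-1, 0.05, 0], [-1, 0.05, 0], [-1, 0.05, 0], [-1, 0.05, 0], [-1, 0.05, 0], [-1, 0.05, 0], [-1, 0.05, 0], [-1, 0.05, 0], [-1, 0.05, 0], [-1, 0.05, 0]], turn=[[0, 0, 0], [0, 0, 0], [0, 0, 0], [0, 0, 0], [0, 0, 0], [0, 0, 0], [0, 0, 0], [0, 0, 0], [0, 0, 0], [0, 0, 0]], fingers=[0.15, 0.15, 0.15, 0.15, 0.15, 0.15, 0.15, 0.15, 0.15, 0.15])

```text
time: 6.18
position: [0.5432, -0.0107, 0.0296]
tool_rot: [-1.293, 1.037, -0.971]
ft_force: [0.9, -2.6, -0.5]
grip_width: 0.578
```

```bash
python3 st.py
python3 - <<'E'
from h import *
cv2.imwrite("pics/wrist3.png",ctrl.get_image("wrist"))
E
```

```text
t 6.18 pos [ 0.5432 -0.0107  0.0296] s -56.6 lat 1.1 F [ 0.9 -2.6 -0.5] Fu -2.8 w 0.578
[[ 0.265 -0.013  0.964]
 [-0.963  0.048  0.266]
 [-0.05  -0.999  0.   ]] [-0.46  0.31  0.53  1.93 -0.25  0.97  0.46]
```

View pics/wrist3.png

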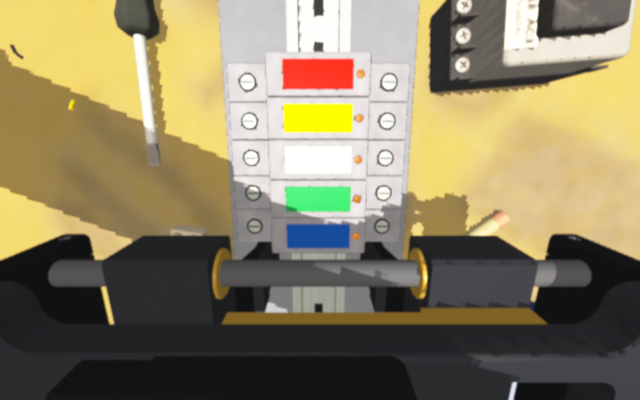

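Contact shows as 2.8 N. The wrist view has the row straight, with plates at columns 283–355 and blue at (318,236).

```bash
cat > meas.py <<'E'
from h import *
def run(fn):
    O=np.array([.5271,.0436]);u=np.array([-.2649,.9643]);v=np.array([.9643,.2649])
    c=ctrl.camera_info("wrist"); im=ctrl.get_image("wrist"); cv2.imwrite(fn,im)
    for n in("blue","green","yellow","red"):
        a,b=COL[n]; m=np.zeros(im.shape[:2],np.uint8); m[0:255,270:372]=mask(im,a,b,130,60)[0:255,270:372]
        k,l,st,cc=cv2.connectedComponentsWithStats(m)
        if k<2: continue
        i=1+st[1:,4].argmax(); p=ray("wrist",cc[i],.066,c)[:2]; print(n,cc[i].round(1),st[i][4],"s %.1f lat %.1f"%((p-O)@u*1e3,(p-O)@v*1e3))
if __name__=="__main__":
    import sys; run(sys.argv[1])
E
python3 meas.py pics/wrist4.png
```

```text
blue [317.6 235.9] 1429 s -35.6 lat -0.0
green [317.7 198.5] 1518 s -17.6 lat 0.0
yellow [317.5 117.5] 1911 s 18.0 lat -0.1
red [317.6  73.5] 2100 s 35.6 lat -0.0
```

>>> play_rows(translation=[[-1, 0.05, 0], [-1.5, 0.08, 0], [-2, 0.1, 0], [-2.5, 0.13, 0], [-3, 0.15, 0], [-3, 0.15, 0], [-3, 0.15, 0], [-3, 0.15, 0], [-3, 0.15, 0], [-3, 0.15, 0]], turn=[[0, 0, 0], [0, 0, 0], [0, 0, 0], [0, 0, 0], [0, 0, 0], [0, 0, 0], [0, 0, 0], [0, 0, 0], [0, 0, 0], [0, 0, 0]], fingers=[0.15, 0.15, 0.15, 0.15, 0.15, 0.15, 0.15, 0.15, 0.15, 0.15])

```text
time: 7.12
position: [0.5364, 0.014, 0.0296]
tool_rot: [-1.293, 1.037, -0.971]
ft_force: [0.3, -1.6, 0.6]
grip_width: 0.574
```

>>> play_rows(translation=[[-3, 0.15, 0], [-3, 0.15, 0], [-3, 0.15, 0], [-3, 0.15, 0], [-3, 0.15, 0], [-3, 0.15, 0], [-3, 0.15, 0], [-2.5, 0.13, 0], [-2, 0.1, 0], [-1, 0.05, 0]], turn=[[0, 0, 0], [0, 0, 0], [0, 0, 0], [0, 0, 0], [0, 0, 0], [0, 0, 0], [0, 0, 0], [0, 0, 0], [0, 0, 0], [0, 0, 0]], fingers=[0.15, 0.15, 0.15, 0.15, 0.15, 0.15, 0.15, 0.15, 0.15, 0.15])

```text
time: 7.95
position: [0.5294, 0.0396, 0.0296]
tool_rot: [-1.293, 1.037, -0.971]
ft_force: [0.5, -2.8, -0.6]
grip_width: 0.577
```

```bash
python3 st.py; python3 meas.py pics/wrist5.png
```

```text
t 7.95 pos [0.5294 0.0396 0.0296] s -4.4 lat 1.2 F [ 0.5 -2.8 -0.6] Fu -2.8 w 0.577
[[ 0.266 -0.013  0.964]
 [-0.963  0.048  0.266]
 [-0.05  -0.999  0.   ]] [-0.54  0.28  0.5   1.96 -0.23  0.96  0.35]
blue [317.6 236. ] 1420 s 16.2 lat -0.1
green [317.7 198.5] 1520 s 34.2 lat -0.0
yellow [317.6 117.5] 1914 s 69.8 lat -0.1
red [317.5  73.5] 2099 s 87.4 lat -0.1
```

View pics/wrist5.png

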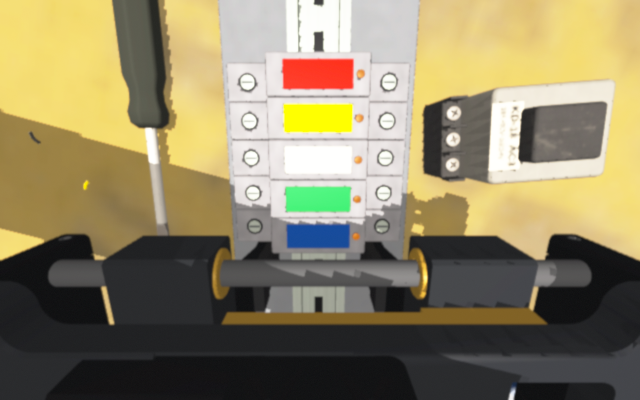

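>>> play_rows(translation=[[-1, 0.05, 0], [-2, 0.1, 0], [-3, 0.15, 0], [-3, 0.15, 0], [-3, 0.15, 0], [-3, 0.15, 0], [-3, 0.15, 0], [-3, 0.15, 0], [-3, 0.15, 0], [-3, 0.15, 0]], turn=[[0, 0, 0], [0, 0, 0], [0, 0, 0], [0, 0, 0], [0, 0, 0], [0, 0, 0], [0, 0, 0], [0, 0, 0], [0, 0, 0], [0, 0, 0]], fingers=[0.15, 0.15, 0.15, 0.15, 0.15, 0.15, 0.15, 0.15, 0.15, 0.15])

```text
time: 8.83
position: [0.5222, 0.0655, 0.0295]
tool_rot: [-1.293, 1.037, -0.971]
ft_force: [0.2, -3.0, -0.1]
grip_width: 0.574
```

>>> play_rows(translation=[[-3, 0.15, 0], [-3, 0.15, 0], [-2.5, 0.13, 0], [-2, 0.1, 0], [-1.5, 0.08, 0], [-1, 0.05, 0], [-1, 0.05, 0], [-1, 0.05, 0], [-1, 0.05, 0], [-1, 0.05, 0]], turn=[[0, 0, 0], [0, 0, 0], [0, 0, 0], [0, 0, 0], [0, 0, 0], [0, 0, 0], [0, 0, 0], [0, 0, 0], [0, 0, 0], [0, 0, 0]], fingers=[0.15, 0.15, 0.15, 0.15, 0.15, 0.15, 0.15, 0.15, 0.15, 0.15])

```text
time: 9.67
position: [0.5178, 0.0817, 0.0296]
tool_rot: [-1.293, 1.037, -0.971]
ft_force: [0.5, -2.8, 0.1]
grip_width: 0.576
```

```bash
python3 st.py; python3 meas.py pics/wrist6.png
```

```text
t 9.67 pos [0.5178 0.0817 0.0296] s 39.2 lat 1.1 F [ 0.5 -2.8  0.1] Fu -2.8 w 0.576
[[ 0.265 -0.013  0.964]
 [-0.963  0.048  0.266]
 [-0.05  -0.999  0.   ]] [-0.6   0.26  0.48  1.98 -0.21  0.95  0.26]
blue [317.6 236. ] 1420 s 59.8 lat -0.2
green [317.7 198.5] 1516 s 77.8 lat -0.1
yellow [317.6 117.6] 1922 s 113.3 lat -0.1
red [317.5  73.5] 2099 s 131.0 lat -0.1
```

View pics/wrist6.png

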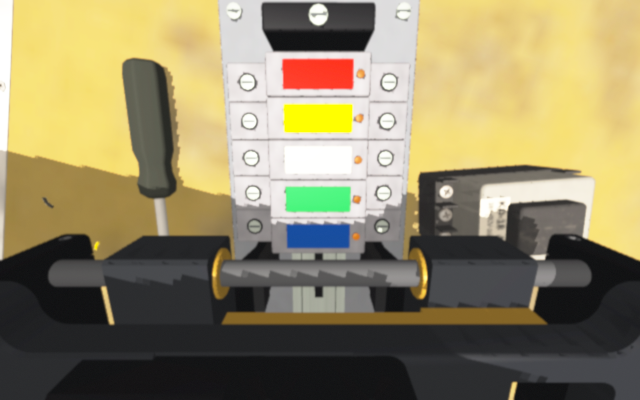

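The stop is now close, with its near edge at row ~50 and the red module's edge just below it. About 10 mm is left, so I'll go slowly and watch the force.

>>> play_rows(translation=[[-0.8, 0.04, 0], [-0.8, 0.04, 0], [-0.8, 0.04, 0], [-0.8, 0.04, 0], [-0.8, 0.04, 0], [-0.8, 0.04, 0], [-0.8, 0.04, 0], [-0.8, 0.04, 0], [-0.8, 0.04, 0], [-0.8, 0.04, 0]], turn=[[0, 0, 0], [0, 0, 0], [0, 0, 0], [0, 0, 0], [0, 0, 0], [0, 0, 0], [0, 0, 0], [0, 0, 0], [0, 0, 0], [0, 0, 0]], fingers=[0.15, 0.15, 0.15, 0.15, 0.15, 0.15, 0.15, 0.15, 0.15, 0.15])

```text
time: 10.55
position: [0.5156, 0.0895, 0.0296]
tool_rot: [-1.293, 1.037, -0.971]
ft_force: [1.1, -1.9, 0.5]
grip_width: 0.575
```

```bash
python3 st.py; python3 meas.py pics/wrist7.png
```

```text
t 10.55 pos [0.5156 0.0895 0.0296] s 47.3 lat 1.1 F [ 1.1 -1.9  0.5] Fu -2.1 w 0.575
[[ 0.265 -0.013  0.964]
 [-0.963  0.048  0.266]
 [-0.05  -0.999  0.   ]] [-0.61  0.26  0.48  1.98 -0.21  0.95  0.24]
blue [317.6 236. ] 1420 s 67.9 lat -0.2
green [317.7 198.5] 1519 s 85.9 lat -0.1
yellow [317.6 117.6] 1923 s 121.5 lat -0.1
red [317.5  73.5] 2095 s 139.2 lat -0.1
```

View pics/wrist7.png

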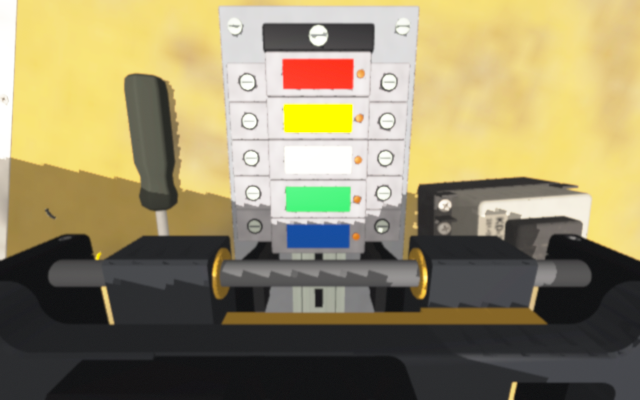

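>>> play_rows(translation=[[-0.3, 0.015, 0], [-0.3, 0.015, 0], [-0.3, 0.015, 0], [-0.3, 0.015, 0], [-0.3, 0.015, 0], [-0.3, 0.015, 0], [-0.3, 0.015, 0], [-0.3, 0.015, 0], [-0.3, 0.015, 0], [-0.3, 0.015, 0]], turn=[[0, 0, 0], [0, 0, 0], [0, 0, 0], [0, 0, 0], [0, 0, 0], [0, 0, 0], [0, 0, 0], [0, 0, 0], [0, 0, 0], [0, 0, 0]], fingers=[0.15, 0.15, 0.15, 0.15, 0.15, 0.15, 0.15, 0.15, 0.15, 0.15])

```text
time: 11.43
position: [0.515, 0.0916, 0.0296]
tool_rot: [-1.293, 1.037, -0.972]
ft_force: [1.5, -4.7, -1.1]
grip_width: 0.575
```

```bash
python3 st.py; python3 meas.py pics/wrist8.png
```

```text
t 11.43 pos [0.515  0.0916 0.0296] s 49.5 lat 1.1 F [ 1.5 -4.7 -1.1] Fu -5.0 w 0.575
[[ 0.265 -0.013  0.964]
 [-0.963  0.047  0.266]
 [-0.049 -0.999  0.   ]] [-0.62  0.26  0.48  1.98 -0.21  0.94  0.24]
blue [317.6 236. ] 1415 s 70.2 lat -0.2
green [317.8 199. ] 1469 s 88.0 lat -0.0
yellow [317.5 118.4] 1910 s 123.4 lat -0.1
red [317.5  73.5] 2092 s 141.4 lat -0.1
```

Run:
```python
from h import *
a=cv2.imread("pics/wrist7.png")[15:260,215:425];b=cv2.imread("pics/wrist8.png")[15:260,215:425]
cv2.imwrite("pics/cmp8.png",cv2.resize(np.hstack([a,b]),None,fx=1.9,fy=2.3))
```

```text
(no output)
```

View pics/cmp8.png

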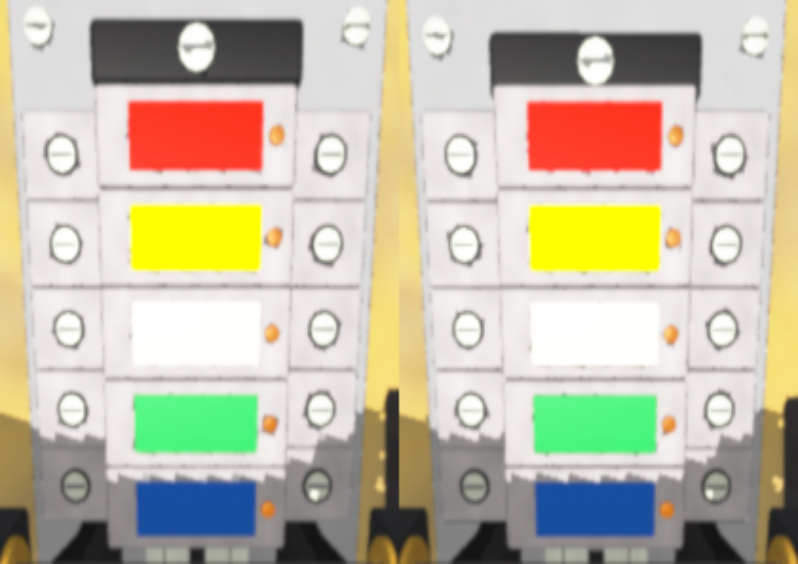

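The row is still straight and closed, and the force is just beginning to rise. I'll continue in small steps to confirm a firm stop.

>>> play_rows(translation=[[-0.2, 0.01, 0], [-0.2, 0.01, 0], [-0.2, 0.01, 0], [-0.2, 0.01, 0], [-0.2, 0.01, 0], [0, 0, 0], [0, 0, 0], [0, 0, 0], [0, 0, 0], [0, 0, 0]], turn=[[0, 0, 0], [0, 0, 0], [0, 0, 0], [0, 0, 0], [0, 0, 0], [0, 0, 0], [0, 0, 0], [0, 0, 0], [0, 0, 0], [0, 0, 0]], fingers=[0.15, 0.15, 0.15, 0.15, 0.15, 0.15, 0.15, 0.15, 0.15, 0.15])

```text
time: 12.32
position: [0.515, 0.0917, 0.0296]
tool_rot: [-1.294, 1.036, -0.973]
ft_force: [0.6, -5.9, -0.4]
grip_width: 0.577
```

```bash
python3 st.py; python3 meas.py pics/wrist9.png
```

```text
t 12.32 pos [0.515  0.0917 0.0296] s 49.6 lat 1.1 F [ 0.6 -5.9 -0.4] Fu -5.8 w 0.577
[[ 0.265 -0.013  0.964]
 [-0.963  0.047  0.265]
 [-0.048 -0.999  0.   ]] [-0.62  0.26  0.48  1.98 -0.21  0.94  0.23]
blue [317.6 236. ] 1416 s 70.3 lat -0.2
green [317.8 199.1] 1471 s 88.1 lat -0.0
yellow [317.5 118.5] 1909 s 123.5 lat -0.1
red [317.5  74. ] 2046 s 141.3 lat -0.1
```

>>> play_rows(translation=[[-0.4, 0.02, 0], [-0.4, 0.02, 0], [-0.4, 0.02, 0], [-0.4, 0.02, 0], [-0.4, 0.02, 0], [-0.4, 0.02, 0], [0, 0, 0], [0, 0, 0], [0, 0, 0], [0, 0, 0]], turn=[[0, 0, 0], [0, 0, 0], [0, 0, 0], [0, 0, 0], [0, 0, 0], [0, 0, 0], [0, 0, 0], [0, 0, 0], [0, 0, 0], [0, 0, 0]], fingers=[0.15, 0.15, 0.15, 0.15, 0.15, 0.15, 0.15, 0.15, 0.15, 0.15])

```text
time: 13.2
position: [0.5149, 0.0918, 0.0296]
tool_rot: [-1.295, 1.036, -0.976]
ft_force: [3.5, -10.9, 0.9]
grip_width: 0.574
```

```bash
python3 st.py; python3 meas.py pics/wrist10.png
```

```text
t 13.2 pos [0.5149 0.0918 0.0296] s 49.7 lat 1.0 F [  3.5 -10.9   0.9] Fu -11.4 w 0.574
[[ 0.264 -0.012  0.965]
 [-0.964  0.044  0.264]
 [-0.046 -0.999  0.001]] [-0.62  0.26  0.48  1.98 -0.2   0.94  0.23]
blue [317.4 236.7] 1403 s 70.2 lat -0.3
green [317.7 199.5] 1522 s 88.1 lat -0.1
yellow [317.4 118.5] 1921 s 123.7 lat -0.1
red [317.3  74.5] 2098 s 141.3 lat -0.1
```

View pics/wrist10.png

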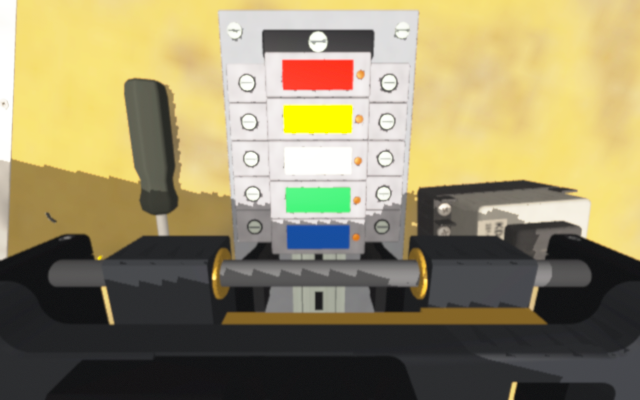

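It has stopped firmly: the force rose to 11.4 N while the row advanced only 0.1 mm. Red's outer face is at 150.3 mm, against the expected 150 mm. Next I back off slowly along the rail, then lift clear.

>>> play_rows(translation=[[1, -0.05, 0], [1, -0.05, 0], [1, -0.05, 0], [1, -0.05, 0], [2, -0.1, 0], [4, -0.2, 0], [6, -0.3, 0], [8, -0.4, 0], [10, -0.5, 0], [10, -0.5, 0]], turn=[[0, 0, 0], [0, 0, 0], [0, 0, 0], [0, 0, 0], [0, 0, 0], [0, 0, 0], [0, 0, 0], [0, 0, 0], [0, 0, 0], [0, 0, 0]], fingers=[0.15, 0.15, 0.15, 0.15, 0.15, 0.15, 0.15, 0.15, 0.15, 0.15])

```text
time: 14.08
position: [0.5259, 0.0522, 0.0296]
tool_rot: [-1.293, 1.037, -0.971]
ft_force: [-0.2, 0.2, -0.3]
grip_width: 0.578
```

>>> play_rows(translation=[[5, -15, 0], [0, -20, 0], [0, -20, 0], [0, -20, 0], [0, -20, 0], [0, -15, 0], [0, -10, 0], [0, 0, 0], [0, 0, 0], [0, 0, 0]], turn=[[0, 0, 0], [0, 0, 0], [0, 0, 0], [0, 0, 0], [0, 0, 0], [0, 0, 0], [0, 0, 0], [0, 0, 0], [0, 0, 0], [0, 0, 0]], fingers=[0.15, 0.15, 0.15, 0.15, 0.15, 0.15, 0.15, 0.15, 0.15, 0.15])

```text
time: 14.92
position: [0.5278, 0.0423, 0.148]
tool_rot: [-1.294, 1.038, -0.97]
ft_force: [-0.1, 0.1, -0.4]
grip_width: 0.575
```

```bash
python3 st.py; python3 meas.py pics/wrist11.png
python3 - <<'E'
from h import *
im=ctrl.get_image("side");cv2.imwrite("pics/side11.png",cv2.resize(im[110:260,240:440],None,fx=3.8,fy=3.8,interpolation=cv2.INTER_CUBIC))
im=ctrl.get_image("top");cv2.imwrite("pics/top11.png",cv2.resize(im[105:255,205:435],None,fx=3.4,fy=3.4,interpolation=cv2.INTER_CUBIC))
E
```

```text
t 14.92 pos [0.5278 0.0423 0.148 ] s -1.5 lat 0.3 F [-0.1  0.1 -0.4] Fu 0.1 w 0.575
[[ 0.265 -0.015  0.964]
 [-0.963  0.048  0.266]
 [-0.05  -0.999 -0.002]] [-0.58  0.13  0.53  1.85 -0.12  1.19  0.26]
blue [319.7 133.6] 410 s 69.3 lat 0.1
green [319.5 111. ] 443 s 87.4 lat -0.1
yellow [319.4  64.1] 558 s 123.1 lat -0.2
red [319.4  39.5] 600 s 141.0 lat -0.2
```

View pics/wrist11.png

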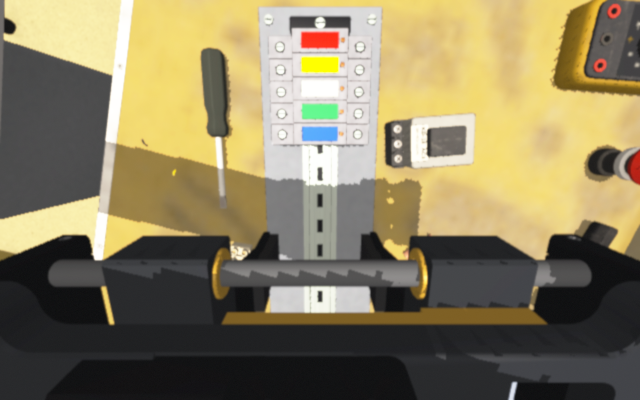

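View pics/side11.png

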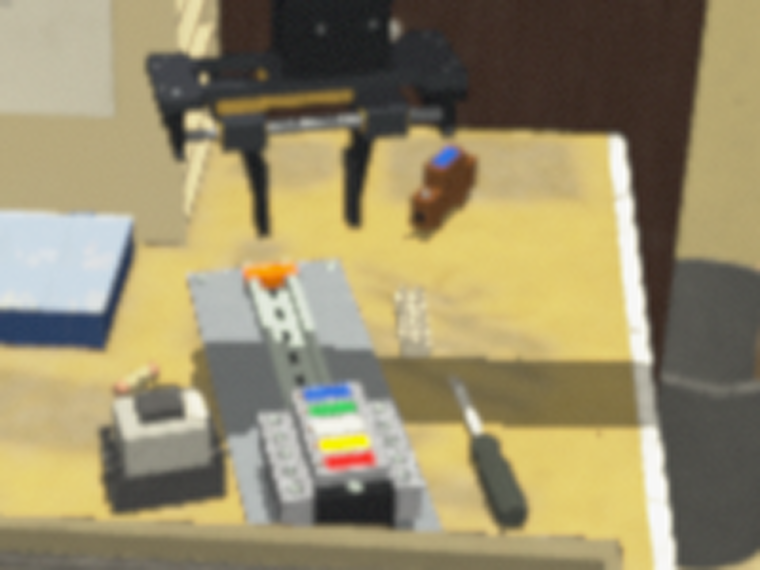

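View pics/top11.png

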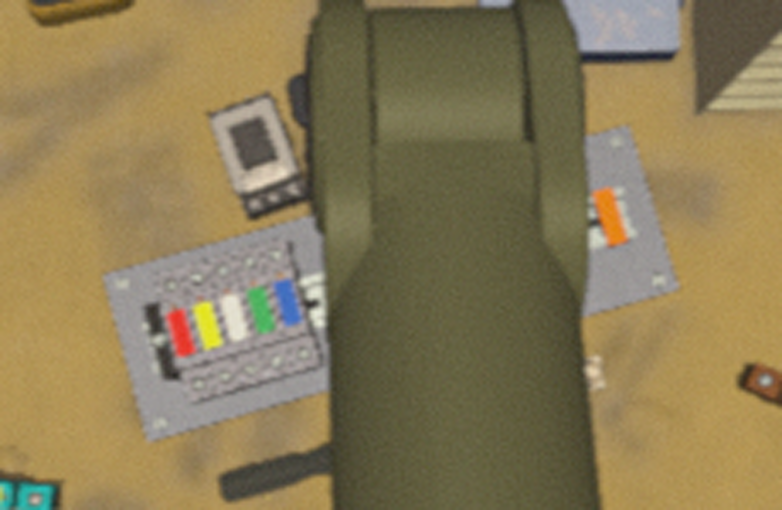

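All views agree. The row is closed: blue to red is 71.7 mm, against 72 mm for touching modules. Red sits flush at the stop, the hand is clear with zero force, and the bystanders look unmoved.

```bash
python3 -c "
from bench import ctrl
print(ctrl.close_job())"
```

```text
the job is handed in; nothing more can be done
None
```

I pushed the five modules as one train about 111 mm along the rail until they stood closed up against the black end stop, and handed the job in at about 15 s. I pushed only on the blue module's outer face, low down, with the fingertips half open and not gripping. Then I backed off along the rail and lifted clear.

**Contact with the stop:** the force rose from about 2.8 N while sliding to 11.4 N, while the row moved only about 0.1 mm. The red module's outer face measured 150.3 mm along the rail with the fingers still pressing and 150.0 mm after I let go; I expected 150 mm.

**Gaps:** blue to red measured 71.7 mm centre to centre, against 72 mm for touching modules. No gaps, tilt or twist show in the wrist, side or top views.

**Hand and bystanders:** the fingertips are about 80 mm above the modules and 60 mm behind them along the rail, and the force reads zero. The contactor, nut driver, fuse and the brown look-alike show no movement in the pictures. The arm partly hides the terminal strip, and the turquoise look-alike is only partly in the last view.

**Disagreement:** my first reading of the stop's centre, made by eye in the top view, was about 6 mm off the position worked out from the orange cap and the modules. I trusted the worked-out position, and the contact confirmed it.

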